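Sweep the cam clamp's bed, then hold the cam at full lift

ROBOT

A 6-joint arm with a two-finger parallel gripper is mounted at the origin on the work surface; the furniture and walls round the work are solid. World frame = base frame: x ahead of the robot, y to its left, z up, the work surface at z = 0. Lengths are in m, angles in rad, forces in N, time in s.
With the tool pointing down it reaches from about 0.25 to 0.725 m from the base axis. Payload 4 kg.
Tool frame: the origin (TCP) lies between the finger pads; the fingertips stand 11 mm ahead of it and the grasp point (between the pads) lies 8 mm behind it (bot.tip_extent is the distance from the TCP to the fingertips, in m); z points along the fingers, y is the line along which they close (so a half turn about z gives the same grasp; the last joint's range is limited). The gripper opens to 85 mm and grips with 20 to 120 N. Pads are 22 mm wide; open, the fingers measure 114 mm over their backs; the gripper's body (76 mm by 85 mm) begins 54 mm behind the grasp point. The pads swing forward as they close: fully open they stand 13 mm farther back than shut.
Start: joints at [-1.253, 0.241, 0.005, 1.335, 0, 1.571], TCP at [0.156, -0.475, 0.242] pointing down, gripper open.
Joint ranges: [-2.72, 2.72], [-1.05, 1.87], [-1.09, 1.28], [-1.99, 2.15], [-1.42, 1.44], [-3.14, 3.14]. Speed limits (rad/s): [2.79, 2.79, 3.14, 3.14, 3.14, 3.14].

INTERFACE

Orientations are given as a unit quaternion [x, y, z, w].
In Python, from workcell import bot gives the robot as it stands. The module is installed in compiled form; this text tells all that it offers.
- The arm moves only by the tool drive_tool, never from a script. Its argument "rows" is a list of rows, each an object of numbers: "dx", "dy", "dz": the shift along the tool's x, y, z in units of 50 mm (1.0 is 50 mm); "wx", "wy", "wz": the turn, a rotation vector about the tool's x, y, z in units of 5 degrees (1.0 is 5 degrees); "hand": the finger opening in mm, from 0 to 85.4. A call has 1 to 20 rows; each row is the pose to reach, as a shift and turn from the pose commanded when the call began, along the tool's axes at that moment; what a row does not reach only later rows make up. A row lasts 1/10 s, in which the tool goes at most 50 mm and 8.59 degrees, less where a joint would pass 70% of its speed; a pose out of reach is approached as far as the arm can. A call with a gripper value outside its range is refused whole. The fingers move at their own pace and stop on an object; the grip force is fixed at half the most. Time passes only in rows, so rows that repeat a pose let the fingers close. It gives the time, the measured TCP pose, the force, the opening and the grip force at its end, in the units of the state.
- bot.get_obs(): the state, without advancing time (a new reading comes with each control period).
- bot.camera(name): name is "scene" or "top"; returns the picture (384x512x3 uint8, red, green, blue); there is no depth.
- bot.get_calibration(name): a dict with "vfov" (degrees; the focal length in pixels is half the picture's height over the tangent of half this angle, whatever the lens; pixels are square), "cx", "cy" (the principal point, pixels), "origin" and "rotation" of the camera in the world. Camera axes: x right, y up, looking along -z (the intrinsics and any distortion apply to the point x, -y, -z); pixel columns grow to the right and rows downward; lengths in m; the calibration is good to about 2 mm. A picture is of the moment at which its call begins. get_calibration takes no time and is no camera call.
- bot.job_done(): hands the job in; it is judged then, once.
Trained networks look in the newest picture that a camera, given by its name, has taken for a name from the list of things; names that differ only in an ending like _2 or _b are one class to them, and where a whole thing is asked for, a point or a joint stands for the part that bears it (a point fixed in the world has none). Each returns a list of dicts, best first, with "score" (0 to 1); they miss things now and then, are a little off and sometimes report something else, mostly with a low value. They report only what shows in the picture. A call takes as long as a camera call. They do not tell look-alikes from the thing itself.
- bot.look_for(camera, thing): "extent" ([centre column, centre row, width, height] in pixels, round what is visible of it).
- bot.outline_of(camera, thing): "region" (384x512 bool, what is visible of it) and "extent" ([centre column, centre row, width, height] in pixels, round what is visible of it).
The state is a dict: "clock": time; "joint_pos": joint angles; "joint_vel": joint speeds; "tau": joint torques, N m; "eef_pos": TCP position; "tool_rot": TCP orientation; "ft_force": force on the tool from outside, world axes, zero at the start; "ft_torque": the same for the moment, N m; "grip_width": finger opening in m; "grasp_force": force on a finger pad.
Only numpy, scipy, OpenCV 4.12 (cv2) and the standard library are available. Lean on these libraries where they do the work, as an engineer would, in place of code of your own. Each camera call takes 0.05 s, during which the arm holds its last target. There are 200 camera calls.

TASK

Take the bench brush and sweep the three sawn offcuts off the aluminium bed of the cam clamp onto the surface plate, touching them only with the brush and leaving the lever parked meanwhile, then stand the brush back on its bristles on the plate beside the clamp and let go of it. Then take the cam lever by its upright black handle, turn it clockwise (seen from above) to its highest lift (the lever in line with the red line on the bed, not beyond it), so that the jaw presses the V-block against its stop, and keep hold of it: the lever springs back if let go, so finish while holding it there. Leave the sleeve, the setup block and the ring gauge where they stand.

Things in the scene. Friction and masses are not known exactly. Their poses are not given: they have to be found in the camera images.
- fixture: Immovable cam clamp, aluminium bed 12 mm thick (top z = 0.012). Origin: underside, on the cam lever's vertical pivot axis. Own frame, mm: open bed under the lever's swing, with the offcuts, x -145..-20, y -125..115; clamp end x -22..30, y -40..115. Cam and pivot: within 30 mm of the axis, 50 mm high; at +y of it jaw, V-block and stop, x -30..30, below 50 mm high.
- bed_end (a point): Middle of the free (-y) end edge of the open bed, on its top: fixture frame x -82, y -125, z 12 mm. Offcuts pushed over any edge of the bed drop 12 mm onto the surface plate; there is free plate beyond this end.
- red_line (a point): Middle of the painted red line on the bed, 24 x 5 mm along the fixture's x axis, at fixture x -128, y 0, z 12 mm. The lever points along it at the highest lift.
- cam_lever (a joint): Lever angle, rad, 0..2.4, growing clockwise seen from above; starts parked at 0. At q the lever points at -1.221 - q from the fixture's +x (counter-clockwise positive). Highest lift at 1.92: lever along the fixture's -x, over the red line; beyond it the jaw slackens. A spring pulls it back to 0: 0.12 N m parked, 0.35 N m (4 N at the handle) at 1.92.
- lever_handle: Upright round black handle, turning freely on its own axis, on the end of the steel cam lever, 90 mm from the pivot axis, 22 mm in diameter, 56 mm tall. Origin: centre of its foot, 33 mm above the surface plate; top at z = 0.089. It moves on a level circle round the fixture's origin. The lever bar below it spans z = 0.020 to 0.033.
- jaw_pad: Sprung brass pad (42 x 7 x 26 mm) on the front of the clamp's sliding jaw; with the lever at the highest lift it is pushed in about 3.5 mm and presses the V-block with about 8 to 10 N.
- v_block: Steel V-block 45 x 40 x 36 mm, loose, standing on the bed between jaw pad and fixed stop; origin: centre of its underside. It is the part to be clamped; the jaw needs no help.
- brush: Bench brush standing on its bristles, about 160 g. Black bristle block (acts rigid) 110 (own x) x 24 (own y) x 28 mm high; wooden back 116 x 30 mm, 28 to 42 mm high; upright wooden grip 44 (own x) x 22 (own y) mm, 42 to 100 mm high. Origin: centre of the bristles' underside; own z up. The plate within 80 mm of its start is free.
- offcut_square: Aluminium square-bar offcut, 18 x 18 x 22 mm, 30 g; origin at its centre.
- offcut_hex: Brass hexagon-bar offcut, 22 mm over the corners, 20 mm high, 30 g; origin at its centre.
- offcut_flat: Copper flat-bar offcut, 16 x 24 x 20 mm, 30 g; origin at its centre.
- sleeve: Bystander: turned aluminium sleeve, 38 mm in diameter, 37 mm tall; origin: centre of its underside.
- setup_block: Bystander: steel setup block 25 x 75 x 50 mm with holes; origin: centre of its underside.
- the_ring: Bystander: steel ring gauge, 54 mm in diameter, 20 mm tall; origin: centre of its underside.
Not all that is in view belongs to the job. What is shaped like the v_block but orange is not meant.

How it is judged:
On the way, in this order (a step that is already met when the one before it is completed fails the run):
1. the brush has been picked up (contact force between the fingers and brush above 1 N and height (world z) of brush above 0.008 m and value of joint cam_lever below 0.35 rad), for 0.2 s.
2. all three offcuts are off the bed, the brush still in the gripper and the lever still parked (height (world z) of each of offcut_square, offcut_hex, offcut_flat below 0.0165 m and contact force between the fingers and brush above 1 N and value of joint cam_lever below 0.35 rad), for 0.1 s.
3. the brush stands on the plate beside the clamp, let go, before the lever is turned (height (world z) of brush below 0.006 m and angle between brush's own z axis and vertical below 0.15 rad and contact force between the fingers and brush below 0.2 N and value of joint cam_lever below 0.35 rad), for 0.2 s.
4. the lever is at its highest lift (value of joint cam_lever between 1.77 and 2.07 rad), for 0.3 s.
At the end, for the whole second after the job is handed in: Lever at 1.77 to 2.07 rad and still, fingers pressing its handle (over 1 N), pad pressing the V-block (over 4 N); offcuts on the plate, off the bed (centres below 16.5 mm); brush upright on its bristles on the plate, let go, at rest. Held through the last second (all of step 4 and contact force between the fingers and lever_handle above 1 N and contact force between jaw_pad and v_block above 4 N and velocity of joint cam_lever between -0.3 and 0.3 rad/s and height (world z) of each of offcut_square, offcut_hex, offcut_flat below 0.0165 m and height (world z) of brush below 0.006 m and angle between brush's own z axis and vertical below 0.15 rad and contact force between the fingers and brush below 0.2 N and linear speed of brush below 0.03 m/s); the arm keeps its last pose, push and grip.
It fails at once if an offcut is touched by the arm or gripper (contact force between any of the arm, the fingers and offcut_square above 0.5 N or contact force between any of the arm, the fingers and offcut_hex above 0.5 N or contact force between any of the arm, the fingers and offcut_flat above 0.5 N).
It fails at once if an offcut is swept to the floor (height (world z) of any of offcut_square, offcut_hex, offcut_flat below -0.03 m).
It fails at once if a bystander (sleeve, setup block, ring gauge) is moved by more than 20 mm (distance of any of sleeve, setup_block, the_ring from where it was at the start of the episode above 0.02 m).
It fails at once if the lever is turned far past its highest lift (value of joint cam_lever above 2.3 rad).
It also fails if it takes over 58 s, if anything falls off the work surface, if the arm or the gripper's body presses on something with over 40 N, if the wrist force passes 120 N, or if a joint passes its speed limit or range.

## Working session

There is one attempt and no reset: what is moved stays moved. The work goes in short steps, Python scripts to look and compute and a tool call to move; the robot and the scene stay as the last step left them, time stands still between calls to the robot, and variables do not carry over. Pictures are saved under pics/ and viewed, at most 10 in all, crops included, and the job is handed in when it is done.

Besides the shell and the picture viewer there is one more tool, called after ">>>" as name(argument=value, ...), one argument or row to a line, values as JSON. drive_tool: Moves the arm, as the interface text tells. Its arguments: {"type":"object","properties":{"rows":{"type":"array","items":{"type":"object","properties":{"dx":{"type":"number"},"dy":{"type":"number"},"dz":{"type":"number"},"wx":{"type":"number"},"wy":{"type":"number"},"wz":{"type":"number"},"hand":{"type":"number"}}}}},"required":["rows"]}

```bash
mkdir -p pics
cat > h.py <<'E'
import numpy as np, cv2
from workcell import bot
def save(cam,name,crop=None,s=1):
    im=bot.camera(cam)
    if crop: im=im[crop[1]:crop[3],crop[0]:crop[2]]
    im=cv2.resize(im,None,fx=s,fy=s,interpolation=cv2.INTER_CUBIC)
    cv2.imwrite('pics/'+name,im[...,::-1])
def ray(cam,u,v):
    c=bot.get_calibration(cam); f=192/np.tan(np.radians(c['vfov'])/2)
    d=np.array([(u-c['cx'])/f,-(v-c['cy'])/f,-1]); return np.array(c['origin']),np.array(c['rotation']).reshape(3,3)@d
def at(cam,u,v,z):
    o,d=ray(cam,u,v); return o+d*(z-o[2])/d[2]
def pix(cam,p):
    c=bot.get_calibration(cam); f=192/np.tan(np.radians(c['vfov'])/2)
    q=np.array(c['rotation']).reshape(3,3).T@(np.array(p)-c['origin']); return c['cx']+f*q[0]/-q[2], c['cy']-f*q[1]/-q[2]
E
python3 - <<'E'
from h import *
np.set_printoptions(precision=4,suppress=True)
for c in ('scene','top'):
    print(c,bot.get_calibration(c)); save(c,c+'0.png',None,1.5)
    for t in ['fixture','lever_handle','brush','offcut_square','offcut_hex','offcut_flat','sleeve','setup_block','the_ring','v_block','red_line']:
        print(t,[(round(r['score'],2),np.round(r['extent'])) for r in bot.look_for(c,t)[:3]])
print(bot.get_obs(), bot.tip_extent)
E
```

```text
scene {'vfov': 54.045557794939214, 'cx': 255.08865020851343, 'cy': 188.65486768203272, 'origin': array([ 1.2781, -0.0371,  0.592 ]), 'rotation': array([0.3287, 0.3426, 0.6222, 0.6224])}
fixture [(0.74, array([216., 204., 100.,  51.]))]
lever_handle [(0.73, array([185., 211.,   9.,  18.])), (0.53, array([192., 205.,   9.,  11.])), (0.49, array([104., 213.,  42.,  48.]))]
brush [(0.84, array([106., 214.,  39.,  53.]))]
offcut_square [(0.46, array([382., 191.,  28.,  26.]))]
offcut_hex [(0.49, array([181., 197.,  11.,  11.]))]
offcut_flat [(0.42, array([191., 190.,   8.,   6.]))]
sleeve [(0.52, array([351., 213.,  12.,  23.]))]
setup_block [(0.57, array([383., 191.,  28.,  26.])), (0.55, array([182., 214.,  10.,  20.])), (0.27, array([237., 208.,   2.,  16.]))]
the_ring [(0.84, array([326., 190.,  21.,  13.]))]
v_block [(0.85, array([248., 207.,  16.,  26.])), (0.83, array([286., 201.,  13.,  17.]))]
red_line [(0.71, array([249., 205.,  17.,  22.])), (0.55, array([217., 206., 100.,  50.]))]
top {'vfov': 51.92643814362258, 'cx': 252.05244005145363, 'cy': 193.07515438520613, 'origin': arr
[... 588 characters left out ...]
8.,  17.]))]
v_block [(0.78, array([216., 197.,  16.,  16.])), (0.55, array([253., 182.,   8.,  21.])), (0.23, array([287., 190.,  97.,  87.]))]
red_line [(0.95, array([286., 192., 100.,  87.]))]
{'clock': 1.2, 'joint_pos': array([-1.253 ,  0.2406,  0.005 ,  1.3352,  0.    ,  1.5708]), 'joint_vel': array([-0.0017,  0.0007,  0.0011, -0.0011,  0.0021,  0.0006]), 'tau': array([  0.0007, -37.2224,  25.2689,   0.0014,   0.0001,  -0.    ]), 'eef_pos': array([ 0.1562, -0.4749,  0.2423]), 'tool_rot': array([ 0.9874,  0.1582,  0.    , -0.    ]), 'ft_force': array([-0.1581,  0.212 , -0.2731]), 'ft_torque': array([-0.0418, -0.0003,  0.0355]), 'grasp_force': 0.0, 'grip_width': 0.08553873309342554} 0.011
```

```bash
sed -i "s/np.array(c\['rotation'\]).reshape(3,3)/R(c)/; 1a from scipy.spatial.transform import Rotation as Ro\nR=lambda c: Ro.from_quat(c['rotation']).as_matrix()" h.py
python3 - <<'E'
from h import *
save('top','t_crop.png',(90,90,440,300),2.25)
np.set_printoptions(precision=3,suppress=True)
print(bot.get_calibration('top').keys())
for n,u,v,z in [('brush',382,168,.05),('sq',307,188,.034),('hex',321,196,.032),('flat',310,212,.032),('sleeve',160,181,.037),('setup',122,213,.05),('ring',178,222,.02),('handle',306,155,.089)]:
    print(n,at('top',u,v,z))
print(pix('top',[0,0,0]))
E
```

```text
dict_keys(['vfov', 'cx', 'cy', 'origin', 'rotation'])
brush [ 0.527 -0.432  0.05 ]
sq [ 0.479 -0.228  0.034]
hex [ 0.456 -0.265  0.032]
flat [ 0.413 -0.233  0.032]
sleeve [0.507 0.176 0.037]
setup [0.418 0.273 0.05 ]
ring [0.394 0.128 0.02 ]
handle [ 0.557 -0.221  0.089]
(np.float64(226.57438291887394), np.float64(372.0633195506035))
```

View pics/scene0.png

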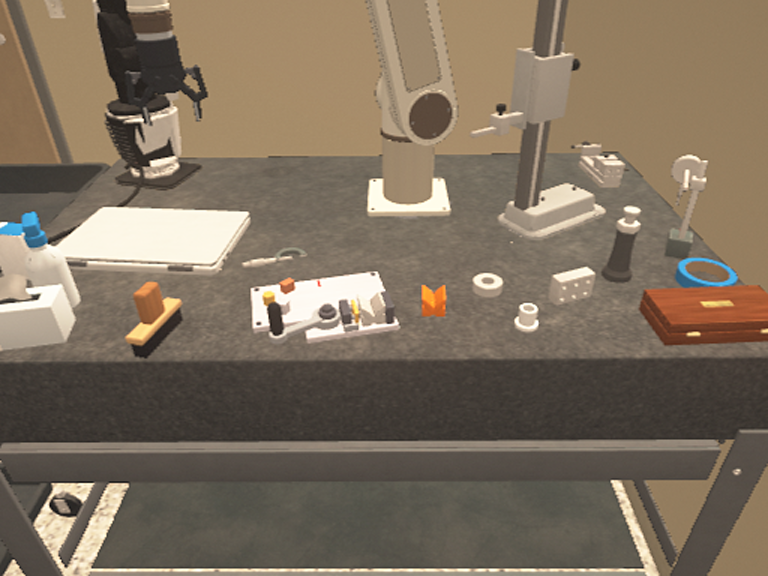

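View pics/t_crop.png

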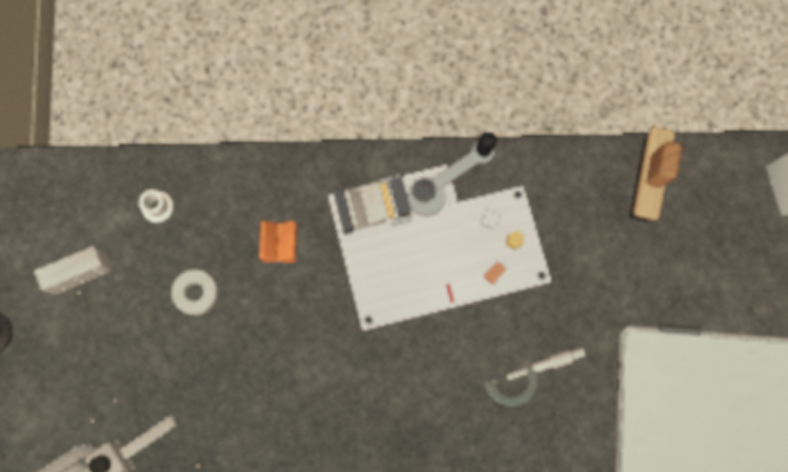

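```bash
cat > fit.py <<'E'
from h import *
from scipy.optimize import least_squares
np.set_printoptions(precision=4,suppress=True)
im=bot.camera('top'); g=im.astype(int)
cr=lambda u,v:(u/2.25+90,v/2.25+90)
obs=[((-20,-125,12),cr(523,187)),((-145,-125,12),cr(549,283)),((-145,115,12),cr(363,329)),((-128,0,12),cr(450,293))]
def res(p):
    c,s=np.cos(p[2]),np.sin(p[2]);o=[]
    for (x,y,z),(u,v) in obs:
        q=pix('top',[p[0]+(c*x-s*y)/1e3,p[1]+(s*x+c*y)/1e3,z/1e3]); o+=[q[0]-u,q[1]-v]
    return o
r=least_squares(res,[.5,-.15,.1]); p=r.x
print('fixture',p,np.degrees(p[2]),'res',r.fun)
c,s=np.cos(p[2]),np.sin(p[2]); M=np.array([[c,-s],[s,c]])
print('handle pred',p[:2]+M@[.0309,-.0845], 'pix',pix('top',[*(p[:2]+M@[.0309,-.0845]),.089]), cr(487,144))
for n,u,v,z in [('sq',490,218,.034),('hex',515,240,.032),('flat',495,272,.032)]:
    w=at('top',*cr(u,v),z)[:2]; print(n,w,'fix',M.T@(w-p[:2])*1e3)
# brush: wooden back segmented at z .042
o=bot.outline_of('top','brush')[0]['region'] if bot.outline_of('top','brush') else None
if o is not None:
    pts=np.argwhere(o)[:,::-1]; 
    rect=cv2.minAreaRect(pts.astype(np.float32)); print(rect)
for u,v in [(651,127),(676,130),(634,217),(658,220)]: print(at('top',*cr(u,v),.042))
E
python3 fit.py
python3 - <<'E'
from h import *
save('top','b_crop.png',(355,135,405,200),9)
E
```

```text
fixture [ 0.5178 -0.1505  0.221 ] 12.664962664387856 res [ 0.1998 -0.2643  0.8737 -0.2039 -0.6728  0.2133 -0.3917  0.2069]
handle pred [ 0.5665 -0.2262] pix (np.float64(307.6670037243278), np.float64(151.57920203839765)) (306.44444444444446, 154.0)
sq [ 0.482 -0.23 ] fix [-52.419  -69.6228]
hex [ 0.4544 -0.2594] fix [-85.7729 -92.3138]
flat [ 0.4156 -0.2332] fix [-117.8371  -58.2718]
((381.85107421875, 167.68502807617188), (15.719793319702148, 42.18852996826172), 12.26477336883545)
[ 0.5905 -0.4326  0.042 ]
[ 0.586  -0.4631  0.042 ]
[ 0.4778 -0.4032  0.042 ]
[ 0.4735 -0.4319  0.042 ]
```

View pics/b_crop.png

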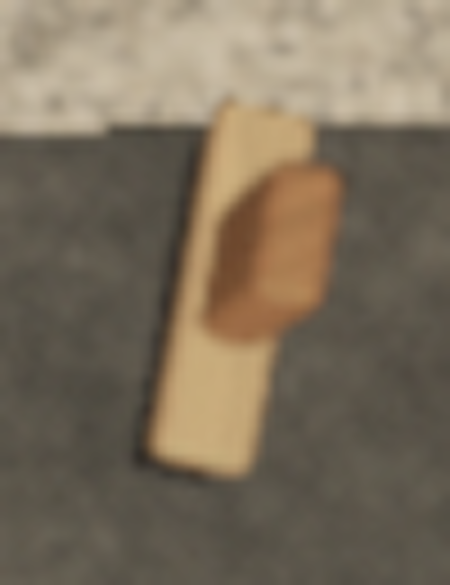

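Run:
```python
from h import *
np.set_printoptions(precision=4,suppress=True)
P=[at('top',u/9+355,v/9+135,.042) for u,v in [(228,100),(316,122),(148,455),(248,478)]]
print(np.array(P),np.mean(P,0)); d=(P[0]+P[1]-P[2]-P[3])[:2]; print('brush x dir deg',np.degrees(np.arctan2(d[1],d[0])),np.linalg.norm(d)/2)
print('grip',at('top',305/9+355,237/9+135,.1))
for u,v in [(106,214)]: print([at('scene',u,v,z) for z in (.03,.05)])
print(at('scene',185,211-7,.085), at('scene',148/1.5,288/1.5,.1))
```

```text
[[ 0.5914 -0.4354  0.042 ]
 [ 0.5838 -0.462   0.042 ]
 [ 0.4803 -0.4024  0.042 ]
 [ 0.4726 -0.4321  0.042 ]] [ 0.532 -0.433  0.042]
brush x dir deg -15.792985234377387 0.11547081227251492
grip [ 0.5323 -0.4348  0.1   ]
[array([ 0.5319, -0.4255,  0.03  ]), array([ 0.5584, -0.4117,  0.05  ])]
[ 0.569  -0.2151  0.085 ] [ 0.5378 -0.4245  0.1   ]
```

>>> drive_tool(
  rows=[
    {"dx": 7.4, "dy": 1.57, "dz": 1.64, "wz": 6.8, "hand": 85},
    {"dx": 7.4, "dy": 1.57, "dz": 1.64, "wz": 6.8, "hand": 85},
    {"dx": 7.4, "dy": 1.57, "dz": 1.64, "wz": 6.8, "hand": 85},
    {"dx": 7.4, "dy": 1.57, "dz": 1.64, "wz": 6.8, "hand": 85},
    {"dx": 7.4, "dy": 1.57, "dz": 1.64, "wz": 6.8, "hand": 85},
    {"dx": 7.4, "dy": 1.57, "dz": 1.64, "wz": 6.8, "hand": 85},
    {"dx": 7.4, "dy": 1.57, "dz": 1.64, "wz": 6.8, "hand": 85},
    {"dx": 7.4, "dy": 1.57, "dz": 1.64, "wz": 6.8, "hand": 85},
    {"dx": 7.4, "dy": 1.57, "dz": 1.64, "wz": 6.8, "hand": 85},
    {"dx": 7.4, "dy": 1.57, "dz": 1.64, "wz": 6.8, "hand": 85},
    {"dx": 7.4, "dy": 1.57, "dz": 1.64, "wz": 6.8, "hand": 85},
    {"dx": 7.4, "dy": 1.57, "dz": 1.64, "wz": 6.8, "hand": 85},
  ],
)

```text
invalid input at $.rows[0]: expected keys dx, dy, dz, wx, wy, wz, hand
```

Run:
```python
from h import *
o=bot.get_obs(); print(o['eef_pos'],o['tool_rot'],o['clock'])
a=bot.camera('top')[80:260,280:480]; b=bot.camera('scene')[120:300,30:230]
cv2.imwrite('pics/above.png',cv2.resize(np.hstack([a,b]),None,fx=2,fy=2,interpolation=cv2.INTER_CUBIC)[...,::-1])
```

```text
[ 0.15623523 -0.47494274  0.24228102] [ 9.87404444e-01  1.58216502e-01 -4.36272508e-06 -4.61016194e-05] 1.45
```

View pics/above.png

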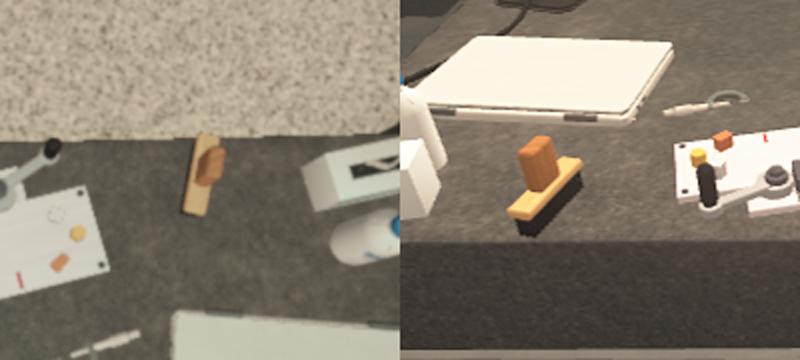

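The picture shows the arm hasn't moved (the call was refused: it needs all keys). The only brush is at top pixel about (383,166), with no look-alike besides the cam handle at (306,154).

>>> drive_tool(
  rows=[
    {"dx": 7.4, "dy": 1.57, "dz": 1.64, "wx": 0, "wy": 0, "wz": 6.8, "hand": 85},
    {"dx": 7.4, "dy": 1.57, "dz": 1.64, "wx": 0, "wy": 0, "wz": 6.8, "hand": 85},
    {"dx": 7.4, "dy": 1.57, "dz": 1.64, "wx": 0, "wy": 0, "wz": 6.8, "hand": 85},
    {"dx": 7.4, "dy": 1.57, "dz": 1.64, "wx": 0, "wy": 0, "wz": 6.8, "hand": 85},
    {"dx": 7.4, "dy": 1.57, "dz": 1.64, "wx": 0, "wy": 0, "wz": 6.8, "hand": 85},
    {"dx": 7.4, "dy": 1.57, "dz": 1.64, "wx": 0, "wy": 0, "wz": 6.8, "hand": 85},
    {"dx": 7.4, "dy": 1.57, "dz": 1.64, "wx": 0, "wy": 0, "wz": 6.8, "hand": 85},
    {"dx": 7.4, "dy": 1.57, "dz": 1.64, "wx": 0, "wy": 0, "wz": 6.8, "hand": 85},
    {"dx": 7.4, "dy": 1.57, "dz": 1.64, "wx": 0, "wy": 0, "wz": 6.8, "hand": 85},
    {"dx": 7.4, "dy": 1.57, "dz": 1.64, "wx": 0, "wy": 0, "wz": 6.8, "hand": 85},
    {"dx": 7.4, "dy": 1.57, "dz": 1.64, "wx": 0, "wy": 0, "wz": 6.8, "hand": 85},
  ],
)

```text
clock: 2.65
eef_pos: [0.5315, -0.4342, 0.1605]
tool_rot: [0.99, -0.138, -0.0, 0.0]
ft_force: [-0.2, -0.4, 0.8]
grip_width: 0.0852
grasp_force: 0.0
```

Run:
```python
from h import *
o=bot.get_obs(); print(o['eef_pos'],o['tool_rot'],o['clock'],pix('top',o['eef_pos']),pix('scene',o['eef_pos']),o['joint_pos'])
a=bot.camera('top')[120:210,330:430]; b=bot.camera('scene')[150:240,60:160]
cv2.imwrite('pics/above2.png',cv2.resize(np.hstack([a,b]),None,fx=4,fy=4,interpolation=cv2.INTER_CUBIC)[...,::-1])
```

```text
[ 0.53148737 -0.43418442  0.16052792] [ 9.90479545e-01 -1.37659811e-01 -2.01294202e-04  8.24558776e-05] 2.65 (np.float64(396.9428197465261), np.float64(155.28391515374682)) (np.float64(89.01276740092345), np.float64(168.70041364493096)) [-6.84825942e-01  6.59784647e-01  4.43868031e-01  1.35513788e+00
 -3.50176183e-04  2.73296345e+00]
```

View pics/above2.png

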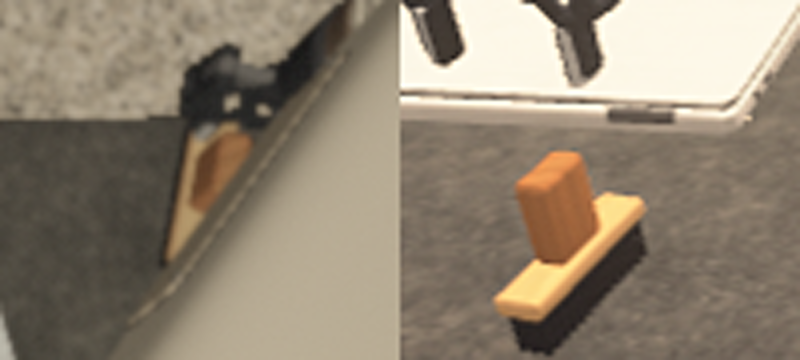

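The right panel shows the fingertips at scene (70,165) and (105,171), which straddle the grip top at (98,192) lower down. That agrees with the prediction, so I'll descend and grip.

>>> drive_tool(
  rows=[
    {"dx": 0, "dy": 0, "dz": 0.9, "wx": 0, "wy": 0, "wz": 0, "hand": 85},
    {"dx": 0, "dy": 0, "dz": 1.5, "wx": 0, "wy": 0, "wz": 0, "hand": 85},
    {"dx": 0, "dy": 0, "dz": 1.8, "wx": 0, "wy": 0, "wz": 0, "hand": 85},
    {"dx": 0, "dy": 0, "dz": 1.8, "wx": 0, "wy": 0, "wz": 0, "hand": 60},
    {"dx": 0, "dy": 0, "dz": 1.8, "wx": 0, "wy": 0, "wz": 0, "hand": 40},
    {"dx": 0, "dy": 0, "dz": 1.8, "wx": 0, "wy": 0, "wz": 0, "hand": 30},
    {"dx": 0, "dy": 0, "dz": 1.8, "wx": 0, "wy": 0, "wz": 0, "hand": 20},
    {"dx": 0, "dy": 0, "dz": 1.8, "wx": 0, "wy": 0, "wz": 0, "hand": 15},
    {"dx": 0, "dy": 0, "dz": 1.8, "wx": 0, "wy": 0, "wz": 0, "hand": 15},
    {"dx": 0, "dy": 0, "dz": 1.8, "wx": 0, "wy": 0, "wz": 0, "hand": 15},
  ],
)

```text
clock: 3.75
eef_pos: [0.5326, -0.4344, 0.0716]
tool_rot: [0.991, -0.137, 0.001, 0.001]
ft_force: [-2.0, 0.7, 5.5]
grip_width: 0.0216
grasp_force: 61.0
```

Run:
```python
from h import *
p=[.5178,-.1505,.221]; c,s=np.cos(p[2]),np.sin(p[2]); M=np.array([[c,-s],[s,c]])
W=lambda x,y,z:[*(np.array(p[:2])+M@np.array([x,y])/1e3),z/1e3]
for q,ob in [((-145,-125,12),(250,290)),((-20,-125,12),(253,328)),((-145,115,12),(383,274)),((-128,0,12),(319,283)),((30.9,-84.5,89),(275,303)),((0,0,50),(327,307))]:
    print(q,np.round(np.array(pix('scene',W(*q)))*1.5),ob)
print(W(-90,-10,12),W(-90,-170,12))
```

```text
(-145, -125, 12) [249. 287.] (250, 290)
(-20, -125, 12) [250. 327.] (253, 328)
(-145, 115, 12) [375. 270.] (383, 274)
(-128, 0, 12) [317. 283.] (319, 283)
(30.9, -84.5, 89) [270. 303.] (275, 303)
(0, 0, 50) [324. 305.] (327, 307)
[np.float64(0.4321809682509584), np.float64(-0.17998527433069944), 0.012] [np.float64(0.4672538340513981), np.float64(-0.3360938714179334), 0.012]
```

>>> drive_tool(
  rows=[
    {"dx": 0, "dy": 0, "dz": -0.4, "wx": 0, "wy": 0, "wz": 0, "hand": 15},
    {"dx": 0, "dy": 0, "dz": -0.9, "wx": 0, "wy": 0, "wz": 0, "hand": 15},
    {"dx": 0, "dy": 0, "dz": -1.1, "wx": 0, "wy": 0, "wz": 0, "hand": 15},
    {"dx": -0.3, "dy": -0.4, "dz": -1.1, "wx": 0, "wy": 0, "wz": -0.5, "hand": 15},
    {"dx": -0.7, "dy": -0.9, "dz": -1.1, "wx": 0, "wy": 0, "wz": -1.2, "hand": 15},
    {"dx": -1.2, "dy": -1.6, "dz": -1.1, "wx": 0, "wy": 0, "wz": -2.1, "hand": 15},
    {"dx": -1.7, "dy": -2.3, "dz": -1.1, "wx": 0, "wy": 0, "wz": -3.0, "hand": 15},
    {"dx": -2.2, "dy": -2.9, "dz": -1.1, "wx": 0, "wy": 0, "wz": -3.9, "hand": 15},
    {"dx": -2.7, "dy": -3.5, "dz": -1.1, "wx": 0, "wy": 0, "wz": -4.8, "hand": 15},
    {"dx": -3.1, "dy": -4.1, "dz": -1.1, "wx": 0, "wy": 0, "wz": -5.4, "hand": 15},
    {"dx": -3.34, "dy": -4.4, "dz": -1.1, "wx": 0, "wy": 0, "wz": -5.7, "hand": 15},
    {"dx": -3.34, "dy": -4.4, "dz": -1.1, "wx": 0, "wy": 0, "wz": -5.7, "hand": 15},
    {"dx": -3.34, "dy": -4.4, "dz": -1.1, "wx": 0, "wy": 0, "wz": -5.7, "hand": 15},
  ],
)

```text
clock: 5.05
eef_pos: [0.4317, -0.1767, 0.1253]
tool_rot: [0.994, 0.111, 0.0, 0.0]
ft_force: [0.3, -0.4, -1.3]
grip_width: 0.0211
grasp_force: 60.2
```

Run:
```python
from h import *
o=bot.get_obs(); print(o['eef_pos'],o['tool_rot'],o['ft_force'])
a=bot.camera('top')[120:230,230:350]; b=bot.camera('scene')[150:260,130:250]
cv2.imwrite('pics/s1.png',cv2.resize(np.hstack([a,b]),None,fx=3.3,fy=3.3,interpolation=cv2.INTER_CUBIC)[...,::-1])
```

```text
[ 0.43166969 -0.17672877  0.12526076] [9.93827683e-01 1.10934211e-01 1.99127639e-04 3.11954690e-04] [ 0.34446922 -0.37009939 -1.29957655]
```

View pics/s1.png

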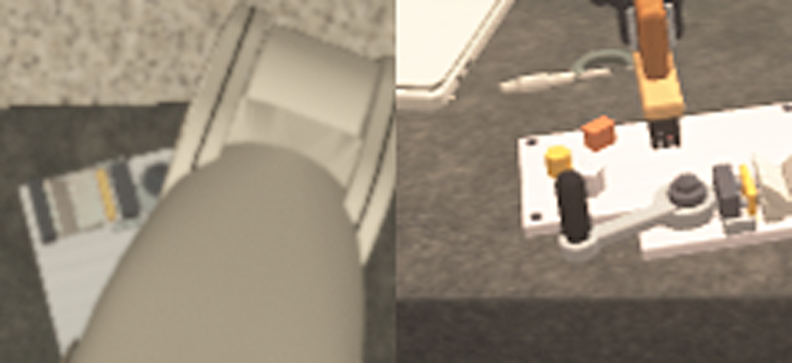

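>>> drive_tool(
  rows=[
    {"dx": 0, "dy": 0, "dz": 0.3, "wx": 0, "wy": 0, "wz": 0, "hand": 15},
    {"dx": 0, "dy": 0, "dz": 0.6, "wx": 0, "wy": 0, "wz": 0, "hand": 15},
    {"dx": 0, "dy": 0, "dz": 0.8, "wx": 0, "wy": 0, "wz": 0, "hand": 15},
    {"dx": 0, "dy": 0, "dz": 0.8, "wx": 0, "wy": 0, "wz": 0, "hand": 15},
  ],
)

```text
clock: 5.55
eef_pos: [0.4311, -0.1774, 0.0843]
tool_rot: [0.994, 0.11, -0.001, -0.0]
ft_force: [-0.5, 0.2, -1.1]
grip_width: 0.0213
grasp_force: 60.2
```

>>> drive_tool(
  rows=[
    {"dx": 0, "dy": 0.2, "dz": 0, "wx": 0, "wy": 0, "wz": 0, "hand": 15},
    {"dx": 0, "dy": 0.4, "dz": 0, "wx": 0, "wy": 0, "wz": 0, "hand": 15},
    {"dx": 0, "dy": 0.6, "dz": 0, "wx": 0, "wy": 0, "wz": 0, "hand": 15},
    {"dx": 0, "dy": 0.8, "dz": 0, "wx": 0, "wy": 0, "wz": 0, "hand": 15},
    {"dx": 0, "dy": 1.0, "dz": 0, "wx": 0, "wy": 0, "wz": 0, "hand": 15},
    {"dx": 0, "dy": 1.2, "dz": 0, "wx": 0, "wy": 0, "wz": 0, "hand": 15},
    {"dx": 0, "dy": 1.4, "dz": 0, "wx": 0, "wy": 0, "wz": 0, "hand": 15},
    {"dx": 0, "dy": 1.6, "dz": 0, "wx": 0, "wy": 0, "wz": 0, "hand": 15},
    {"dx": 0, "dy": 1.8, "dz": 0, "wx": 0, "wy": 0, "wz": 0, "hand": 15},
    {"dx": 0, "dy": 2.0, "dz": 0, "wx": 0, "wy": 0, "wz": 0, "hand": 15},
    {"dx": 0, "dy": 2.2, "dz": 0, "wx": 0, "wy": 0, "wz": 0, "hand": 15},
    {"dx": 0, "dy": 2.4, "dz": 0, "wx": 0, "wy": 0, "wz": 0, "hand": 15},
    {"dx": 0, "dy": 2.6, "dz": 0, "wx": 0, "wy": 0, "wz": 0, "hand": 15},
    {"dx": 0, "dy": 2.8, "dz": 0, "wx": 0, "wy": 0, "wz": 0, "hand": 15},
    {"dx": 0, "dy": 3.0, "dz": 0, "wx": 0, "wy": 0, "wz": 0, "hand": 15},
    {"dx": 0, "dy": 3.1, "dz": 0, "wx": 0, "wy": 0, "wz": 0, "hand": 15},
    {"dx": 0, "dy": 3.2, "dz": 0, "wx": 0, "wy": 0, "wz": 0, "hand": 15},
    {"dx": 0, "dy": 3.2, "dz": 0, "wx": 0, "wy": 0, "wz": 0, "hand": 15},
  ],
)

```text
clock: 7.35
eef_pos: [0.4667, -0.3336, 0.0852]
tool_rot: [0.994, 0.11, 0.0, 0.0]
ft_force: [-0.3, -1.1, -1.0]
grip_width: 0.0215
grasp_force: 60.2
```

Run:
```python
from h import *
o=bot.get_obs(); print(o['eef_pos'],o['tool_rot'],o['ft_force'])
a=bot.camera('top')[120:230,260:400]; b=bot.camera('scene')[150:260,80:240]
for t in ['offcut_square','offcut_hex','offcut_flat']: print(t,[(round(r['score'],2),np.round(r['extent'])) for c in ('top','scene') for r in bot.look_for(c,t)[:2]])
cv2.imwrite('pics/s2.png',cv2.resize(np.hstack([a,b]),None,fx=2.6,fy=2.6,interpolation=cv2.INTER_CUBIC)[...,::-1])
```

```text
[ 0.46672329 -0.33360786  0.08524338] [9.93892114e-01 1.10355703e-01 3.54158545e-05 2.87238186e-04] [-0.32854717 -1.11416427 -0.95938734]
offcut_square []
offcut_hex [(0.31, array([252., 183.,  16.,  17.])), (0.49, array([183., 212.,  10.,  16.]))]
offcut_flat [(0.4, array([140., 198.,   7.,  10.])), (0.4, array([149., 192.,  19.,  48.]))]
```

View pics/s2.png

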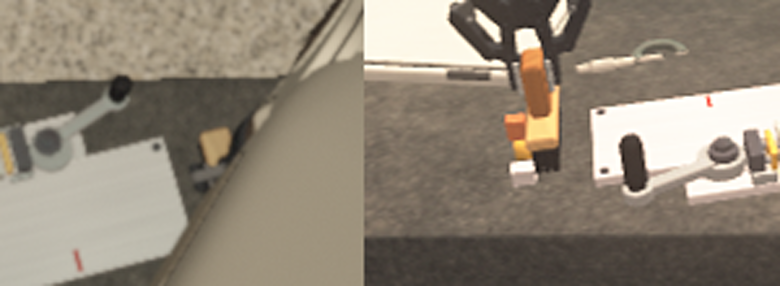

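All three offcuts lie on the plate in front of the brush (scene about (143,205), copper, brass and aluminium in a row), and the bed is clear. I'll back off 15 mm, set the brush down and release it.

>>> drive_tool(
  rows=[
    {"dx": -0.1, "dy": -0.1, "dz": 0, "wx": 0, "wy": 0, "wz": 0, "hand": 15},
    {"dx": -0.3, "dy": -0.25, "dz": 0, "wx": 0, "wy": 0, "wz": 0, "hand": 15},
    {"dx": -0.4, "dy": -0.3, "dz": 0, "wx": 0, "wy": 0, "wz": 0, "hand": 15},
    {"dx": -0.4, "dy": -0.3, "dz": 0.1, "wx": 0, "wy": 0, "wz": 0, "hand": 15},
    {"dx": -0.4, "dy": -0.3, "dz": 0.2, "wx": 0, "wy": 0, "wz": 0, "hand": 15},
    {"dx": -0.4, "dy": -0.3, "dz": 0.27, "wx": 0, "wy": 0, "wz": 0, "hand": 15},
    {"dx": -0.4, "dy": -0.3, "dz": 0.28, "wx": 0, "wy": 0, "wz": 0, "hand": 15},
    {"dx": -0.4, "dy": -0.3, "dz": 0.28, "wx": 0, "wy": 0, "wz": 0, "hand": 15},
  ],
)

```text
clock: 8.55
eef_pos: [0.4442, -0.3228, 0.0714]
tool_rot: [0.994, 0.111, 0.0, 0.0]
ft_force: [-0.1, 0.8, 1.8]
grip_width: 0.0212
grasp_force: 60.8
```

>>> drive_tool(
  rows=[
    {"dx": 0, "dy": 0, "dz": 0, "wx": 0, "wy": 0, "wz": 0, "hand": 30},
    {"dx": 0, "dy": 0, "dz": 0, "wx": 0, "wy": 0, "wz": 0, "hand": 50},
    {"dx": 0, "dy": 0, "dz": 0, "wx": 0, "wy": 0, "wz": 0, "hand": 70},
    {"dx": 0, "dy": 0, "dz": 0, "wx": 0, "wy": 0, "wz": 0, "hand": 70},
    {"dx": 0, "dy": 0, "dz": 0, "wx": 0, "wy": 0, "wz": 0, "hand": 70},
    {"dx": 0, "dy": 0, "dz": 0, "wx": 0, "wy": 0, "wz": 0, "hand": 70},
    {"dx": 0, "dy": 0, "dz": -0.4, "wx": 0, "wy": 0, "wz": 0, "hand": 70},
    {"dx": 0, "dy": 0, "dz": -1.0, "wx": 0, "wy": 0, "wz": 0, "hand": 70},
    {"dx": 0, "dy": 0, "dz": -1.8, "wx": 0, "wy": 0, "wz": 0, "hand": 70},
    {"dx": 0, "dy": 0, "dz": -2.0, "wx": 0, "wy": 0, "wz": 0, "hand": 70},
    {"dx": 0, "dy": 0, "dz": -2.0, "wx": 0, "wy": 0, "wz": 0, "hand": 70},
  ],
)

```text
clock: 9.65
eef_pos: [0.4451, -0.3236, 0.1736]
tool_rot: [0.994, 0.111, 0.002, 0.002]
ft_force: [0.0, 0.2, -0.7]
grip_width: 0.07
grasp_force: 0.0
```

Run:
```python
from h import *
np.set_printoptions(precision=4,suppress=True)
o=bot.get_obs(); print(o['eef_pos'],o['tool_rot'],o['joint_pos'],o['clock'])
for c in ('top','scene'):
    bot.camera(c); print(c,[(round(r['score'],2),np.round(r['extent'],1)) for r in bot.look_for(c,'lever_handle')])
a=bot.camera('top')[120:220,260:400]; b=bot.camera('scene')[160:260,100:240]
cv2.imwrite('pics/s3.png',cv2.resize(np.hstack([a,b]),None,fx=2.8,fy=2.8,interpolation=cv2.INTER_CUBIC)[...,::-1])
```

```text
[ 0.4451 -0.3236  0.1736] [0.9939 0.1107 0.0019 0.0018] [-0.6286  0.3732  0.0074  1.1997  0.      2.2912] 9.65
top [(0.49, array([308. , 155.2,   7.8,  13.5])), (0.47, array([348.1, 177.7,  13. ,   6.5]))]
scene [(0.53, array([183.3, 211.6,   8. ,  20.7]))]
```

View pics/s3.png

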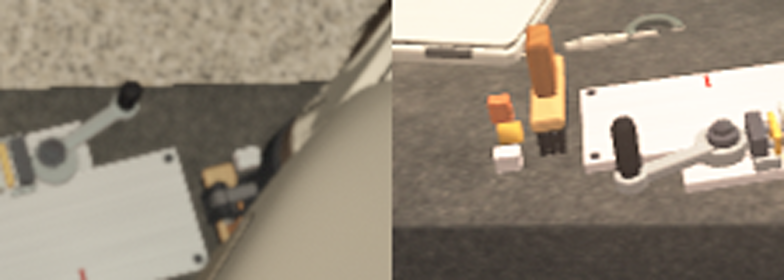

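The brush stands free at scene (194,190), the offcuts are on the plate at (140,205), and the lever is still parked with its handle at (183,212).

Run:
```python
from h import *
np.set_printoptions(precision=4,suppress=True)
print('top',at('top',306.5,152.8,.089),at('top',307.5,155.2,.061)); print('scene',at('scene',183.3,203,.089),at('scene',183.3,211.6,.061))
# two-view: minimise over p fixed (fixture)
from scipy.optimize import least_squares
cr=lambda u,v:(u/2.25+90,v/2.25+90)
sc=lambda u,v:(u/1.5,v/1.5)
a=1.221
P=[((-20,-125,12),'top',cr(523,187)),((-145,-125,12),'top',cr(549,283)),((-145,115,12),'top',cr(363,329)),((-128,0,12),'top',cr(450,293)),
((-145,-125,12),'scene',sc(250,289)),((-20,-125,12),'scene',sc(253,328)),((-128,0,12),'scene',sc(319,283)),
((30.9,-84.5,61),'scene',(183.3,211.6)),((30.9,-84.5,89),'top',(306.5,152.8))]
def res(p):
    c,s=np.cos(p[2]),np.sin(p[2]);o=[]
    for (x,y,z),cam,(u,v) in P:
        q=pix(cam,[p[0]+(c*x-s*y)/1e3,p[1]+(s*x+c*y)/1e3,z/1e3]); o+=[q[0]-u,q[1]-v]
    return o
r=least_squares(res,[.5,-.15,.1],loss='soft_l1'); p=r.x; print(p,r.fun.round(1))
for q in [0,.3,.6,.9,1.2,1.5,1.7,1.8,1.92]:
    t=p[2]-1.221-q; print(q,p[0]+.09*np.cos(t),p[1]+.09*np.sin(t))
```

```text
top [ 0.5632 -0.223   0.089 ] [ 0.5645 -0.2294  0.061 ]
scene [ 0.5705 -0.2183  0.089 ] [ 0.5662 -0.2225  0.061 ]
[ 0.5172 -0.1479  0.2302] [-0.8 -0.4  0.3 -0.5 -1.1  0.7 -0.9  0.4 -0.1 -1.5 -0.7 -0.8 -0.8 -0.3
 -0.3  0.1  0.  -1.2]
0 0.5665060293306783 -0.22320686523360195
0.3 0.5420562664617934 -0.2344210514198788
0.6 0.5153844972233721 -0.23790897370364383
0.9 0.4888732313262534 -0.23335906637519702
1.2 0.46489064119581713 -0.22117775910542153
1.5 0.44557902018223716 -0.20245317179373332
1.7 0.4361736031110649 -0.1871410991486213
1.8 0.4326634178757977 -0.17885791605816054
1.92 0.42956839795833424 -0.16851765731488577
```

>>> drive_tool(
  rows=[
    {"dx": 0.7, "dy": -0.35, "dz": 0, "wx": 0, "wy": 0, "wz": 0, "hand": 50},
    {"dx": 1.4, "dy": -0.7, "dz": 0, "wx": 0, "wy": 0, "wz": 0, "hand": 50},
    {"dx": 2.1, "dy": -1.05, "dz": 0.3, "wx": 0, "wy": 0, "wz": 0, "hand": 50},
    {"dx": 2.6, "dy": -1.3, "dz": 0.7, "wx": 0, "wy": 0, "wz": 0, "hand": 50},
    {"dx": 2.8, "dy": -1.41, "dz": 1.1, "wx": 0, "wy": 0, "wz": 0, "hand": 50},
    {"dx": 2.8, "dy": -1.41, "dz": 1.3, "wx": 0, "wy": 0, "wz": 0, "hand": 50},
    {"dx": 2.8, "dy": -1.41, "dz": 1.3, "wx": 0, "wy": 0, "wz": 0, "hand": 50},
    {"dx": 2.8, "dy": -1.41, "dz": 1.3, "wx": 0, "wy": 0, "wz": 0, "hand": 50},
  ],
)

```text
clock: 10.75
eef_pos: [0.5641, -0.2237, 0.1063]
tool_rot: [0.994, 0.11, -0.0, -0.0]
ft_force: [0.5, 0.3, 0.7]
grip_width: 0.0499
grasp_force: 0.0
```

Run:
```python
from h import *
o=bot.get_obs(); print(o['eef_pos'],o['tool_rot'],o['joint_pos'])
a=bot.camera('top')[120:200,260:360]; b=bot.camera('scene')[160:240,140:240]
cv2.imwrite('pics/s4.png',cv2.resize(np.hstack([a,b]),None,fx=4,fy=4,interpolation=cv2.INTER_CUBIC)[...,::-1])
```

```text
[ 0.56410234 -0.22374732  0.10628041] [ 9.93919520e-01  1.10108021e-01 -4.52327770e-04 -8.50615347e-05] [-3.77477241e-01  5.36174818e-01  8.18082401e-02  1.11730862e+00
 -2.73724150e-04  2.54345205e+00]
```

View pics/s4.png

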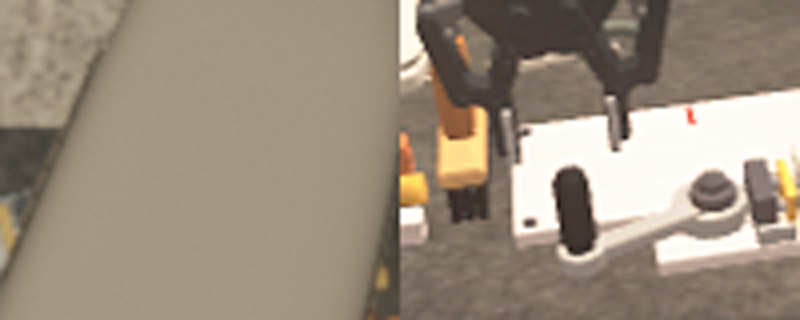

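The fingertips at scene (167,200) and (195,196) straddle the handle top at (182,203), so I'll descend and close.

>>> drive_tool(
  rows=[
    {"dx": 0.04, "dy": 0, "dz": 0.3, "wx": 0, "wy": 0, "wz": 0, "hand": 50},
    {"dx": 0.04, "dy": 0, "dz": 0.6, "wx": 0, "wy": 0, "wz": 0, "hand": 50},
    {"dx": 0.04, "dy": 0, "dz": 0.9, "wx": 0, "wy": 0, "wz": 0, "hand": 50},
    {"dx": 0.04, "dy": 0, "dz": 1.04, "wx": 0, "wy": 0, "wz": 0, "hand": 50},
    {"dx": 0.04, "dy": 0, "dz": 1.04, "wx": 0, "wy": 0, "wz": 0, "hand": 40},
    {"dx": 0.04, "dy": 0, "dz": 1.04, "wx": 0, "wy": 0, "wz": 0, "hand": 30},
    {"dx": 0.04, "dy": 0, "dz": 1.04, "wx": 0, "wy": 0, "wz": 0, "hand": 20},
    {"dx": 0.04, "dy": 0, "dz": 1.04, "wx": 0, "wy": 0, "wz": 0, "hand": 15},
    {"dx": 0.04, "dy": 0, "dz": 1.04, "wx": 0, "wy": 0, "wz": 0, "hand": 15},
  ],
)

```text
clock: 11.75
eef_pos: [0.5677, -0.2233, 0.0557]
tool_rot: [0.994, 0.111, 0.001, 0.001]
ft_force: [-0.7, -1.1, 5.0]
grip_width: 0.0208
grasp_force: 58.6
```

Run:
```python
import numpy as np
yaw=.2302; tx=.2215
for q in np.arange(0,2.0,.12):
    t=yaw-1.221-q; t0=yaw-1.221
    d=.09*np.array([np.cos(t)-np.cos(t0),np.sin(t)-np.sin(t0)])/.05
    print(round(q,2),round(d[0]*np.cos(tx)+d[1]*np.sin(tx),2),round(d[0]*np.sin(tx)-d[1]*np.cos(tx),2), end=' | ')
```

```text
0.0 0.0 0.0 | 0.12 -0.21 0.06 | 0.24 -0.42 0.1 | 0.36 -0.63 0.11 | 0.48 -0.85 0.1 | 0.6 -1.06 0.06 | 0.72 -1.27 -0.0 | 0.84 -1.47 -0.09 | 0.96 -1.65 -0.2 | 1.08 -1.82 -0.33 | 1.2 -1.97 -0.49 | 1.32 -2.11 -0.66 | 1.44 -2.22 -0.84 | 1.56 -2.31 -1.04 | 1.68 -2.38 -1.24 | 1.8 -2.42 -1.45 | 1.92 -2.43 -1.67 |
```

First half of the swing, then check the force.

>>> drive_tool(
  rows=[
    {"dx": -0.1, "dy": 0.03, "dz": 0, "wx": 0, "wy": 0, "wz": 0, "hand": 15},
    {"dx": -0.21, "dy": 0.06, "dz": 0, "wx": 0, "wy": 0, "wz": 0, "hand": 15},
    {"dx": -0.32, "dy": 0.08, "dz": 0, "wx": 0, "wy": 0, "wz": 0, "hand": 15},
    {"dx": -0.42, "dy": 0.1, "dz": 0, "wx": 0, "wy": 0, "wz": 0, "hand": 15},
    {"dx": -0.63, "dy": 0.11, "dz": 0, "wx": 0, "wy": 0, "wz": 0, "hand": 15},
    {"dx": -0.85, "dy": 0.1, "dz": 0, "wx": 0, "wy": 0, "wz": 0, "hand": 15},
    {"dx": -1.06, "dy": 0.06, "dz": 0, "wx": 0, "wy": 0, "wz": 0, "hand": 15},
    {"dx": -1.06, "dy": 0.06, "dz": 0, "wx": 0, "wy": 0, "wz": 0, "hand": 15},
  ],
)

```text
clock: 12.55
eef_pos: [0.5155, -0.2381, 0.0557]
tool_rot: [0.994, 0.11, 0.001, 0.001]
ft_force: [2.2, -2.0, 5.7]
grip_width: 0.0205
grasp_force: 58.8
```

>>> drive_tool(
  rows=[
    {"dx": -0.1, "dy": -0.03, "dz": 0, "wx": 0, "wy": 0, "wz": 0, "hand": 15},
    {"dx": -0.21, "dy": -0.06, "dz": 0, "wx": 0, "wy": 0, "wz": 0, "hand": 15},
    {"dx": -0.41, "dy": -0.15, "dz": 0, "wx": 0, "wy": 0, "wz": 0, "hand": 15},
    {"dx": -0.59, "dy": -0.26, "dz": 0, "wx": 0, "wy": 0, "wz": 0, "hand": 15},
    {"dx": -0.76, "dy": -0.39, "dz": 0, "wx": 0, "wy": 0, "wz": 0, "hand": 15},
    {"dx": -0.91, "dy": -0.55, "dz": 0, "wx": 0, "wy": 0, "wz": 0, "hand": 15},
    {"dx": -1.05, "dy": -0.72, "dz": 0, "wx": 0, "wy": 0, "wz": 0, "hand": 15},
    {"dx": -1.16, "dy": -0.9, "dz": 0, "wx": 0, "wy": 0, "wz": 0, "hand": 15},
    {"dx": -1.16, "dy": -0.9, "dz": 0, "wx": 0, "wy": 0, "wz": 0, "hand": 15},
  ],
)

```text
clock: 13.45
eef_pos: [0.4496, -0.2065, 0.0556]
tool_rot: [0.994, 0.111, 0.001, 0.001]
ft_force: [1.7, -2.1, 5.3]
grip_width: 0.0204
grasp_force: 58.9
```

>>> drive_tool(
  rows=[
    {"dx": -0.05, "dy": -0.1, "dz": 0, "wx": 0, "wy": 0, "wz": 0, "hand": 15},
    {"dx": -0.09, "dy": -0.2, "dz": 0, "wx": 0, "wy": 0, "wz": 0, "hand": 15},
    {"dx": -0.13, "dy": -0.3, "dz": 0, "wx": 0, "wy": 0, "wz": 0, "hand": 15},
    {"dx": -0.16, "dy": -0.4, "dz": 0, "wx": 0, "wy": 0, "wz": 0, "hand": 15},
    {"dx": -0.18, "dy": -0.5, "dz": 0, "wx": 0, "wy": 0, "wz": 0, "hand": 15},
    {"dx": -0.2, "dy": -0.61, "dz": 0, "wx": 0, "wy": 0, "wz": 0, "hand": 15},
    {"dx": -0.21, "dy": -0.72, "dz": 0, "wx": 0, "wy": 0, "wz": 0, "hand": 15},
    {"dx": -0.21, "dy": -0.82, "dz": 0, "wx": 0, "wy": 0, "wz": 0, "hand": 15},
    {"dx": -0.21, "dy": -0.83, "dz": 0, "wx": 0, "wy": 0, "wz": 0, "hand": 15},
    {"dx": -0.21, "dy": -0.83, "dz": 0, "wx": 0, "wy": 0, "wz": 0, "hand": 15},
    {"dx": -0.21, "dy": -0.83, "dz": 0, "wx": 0, "wy": 0, "wz": 0, "hand": 15},
    {"dx": -0.21, "dy": -0.83, "dz": 0, "wx": 0, "wy": 0, "wz": 0, "hand": 15},
  ],
)

```text
clock: 14.65
eef_pos: [0.4306, -0.1694, 0.0555]
tool_rot: [0.994, 0.11, 0.001, 0.002]
ft_force: [1.2, -4.7, 8.4]
grip_width: 0.0208
grasp_force: 59.1
```

Run:
```python
from h import *
b=bot.camera('scene')[150:250,110:260]
cv2.imwrite('pics/s5.png',cv2.resize(b,None,fx=5,fy=5,interpolation=cv2.INTER_CUBIC)[...,::-1])
```

```text
(no output)
```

View pics/s5.png

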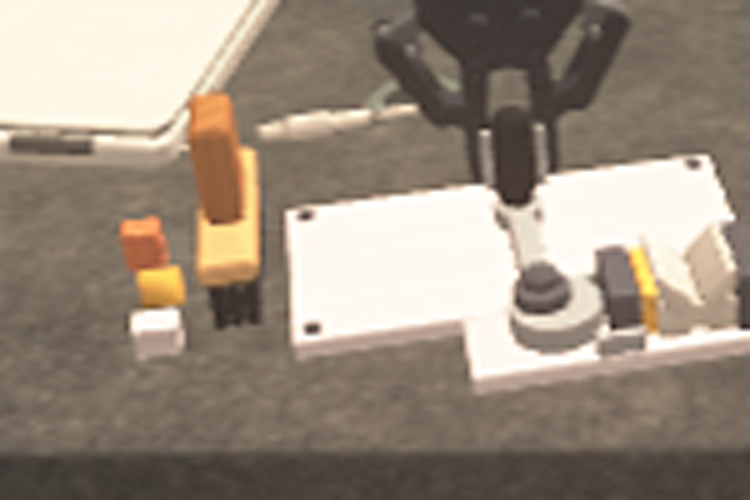

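Run:
```python
from h import *
p=[.5172,-.1479,.2302]
for q in (1.77,1.92,2.07):
    t=p[2]-1.221-q
    f=lambda r,z:np.round((np.array(pix('scene',[p[0]+r*np.cos(t),p[1]+r*np.sin(t),z]))-[110,150])*5)
    print(q,f(0,.05),f(.09,.033),f(.09,.089))
print(np.arctan2(-.1694+.1479,.4306-.5172)-2*np.pi if 0 else -(np.arctan2(-.1694+.1479,.4306-.5172)-p[2]+1.221))
o=bot.get_obs(); print(o['eef_pos'],o['joint_vel'].round(3))
```

```text
1.77 [535. 265.] [490. 201.] [481. 112.]
1.92 [535. 265.] [515. 197.] [506. 108.]
2.07 [535. 265.] [540. 195.] [532. 106.]
1.9074448669729813
[ 0.43062985 -0.16936749  0.05549056] [-0.     0.001 -0.    -0.    -0.001 -0.   ]
```

The picture shows the lever along the red line (handle top at scene (213,172)), about q = 1.91. The brush is upright at (155,188), the three offcuts are on the plate at (141,205), and the V-block is clamped.

```bash
python3 -c "
from workcell import bot
print(bot.job_done())"
```

```text
the job is handed in; nothing more can be done
None
```

I handed the job in with the offcuts swept onto the plate, the brush standing free beside the clamp, and the lever held at about 1.91 rad with the V-block clamped; the hand-in returned no verdict, and I did not measure the pad force or re-check the bystanders.

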